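# Wind the clockwork banding wheel and bring the brush in

### The arm

A 7-joint arm with a two-finger parallel gripper is mounted at the origin on the work surface. World frame = base frame: x ahead of the robot, y to its left, z up, the work surface at z = 0. Lengths are in m, angles in rad, forces in N, time in s.
With the tool pointing down it reaches from about 0.4 to 0.85 m from the base axis. Payload 10.4 kg.
Tool frame: the origin (TCP) lies at the very end of the fingers, on their centre line; the grasp point (between the pads) lies 19 mm behind it; z points along the fingers, y is the line along which they close (so a half turn about z gives the same grasp; the last joint's range is limited). The gripper opens to 85 mm and grips with 20 to 120 N. Pads are 22 mm wide; open, the fingers measure 114 mm over their backs; the gripper's body (76 mm by 85 mm) begins 54 mm behind the grasp point. The pads swing forward as they close: fully open they stand 13 mm farther back than shut.
Start: joints at [1.232, 0.332, -0.065, 1.46, 0.022, 1.35, -0.088], TCP at [0.194, -0.594, 0.231] pointing down, gripper open.
Joint ranges: [-2.6, 2.6], [-0.5, 2.12], [-1.47, 1.34], [0.16, 2.42], [-1.27, 4.41], [0.06, 2.06], [-2.6, 2.6]. Speed limits (rad/s): [2.22, 2.22, 2.79, 2.79, 3.14, 3.14, 3.14].

### API

Orientations are given as a unit quaternion [x, y, z, w].
In Python, from workcell import * gives the robot as it stands. The module is installed in compiled form; this text tells all that it offers.
- The arm moves only by the tool carry_out, never from a script. Its argument "motion" is a list of rows, each an object with "xyz": the shift along the tool's x, y, z in m, a list of three; "angular": the turn, a rotation vector about the tool's x, y, z in degrees, a list of three. A call has 1 to 12 rows; each row is the pose to reach, as a shift and turn from the pose commanded when the call began, along the tool's axes at that moment; what a row does not reach only later rows make up. A row lasts 1/10 s, in which the tool goes at most 50 mm and 8.59 degrees, less where a joint would pass 70% of its speed; a pose out of reach is approached as far as the arm can. A call with a gripper value outside its range is refused whole. "hand" is the opening, from 0 (shut) to 1 (fully open), set as the call begins (left out, the last holds). The fingers move at their own pace and stop on an object; "grip_force" is the grip in N (left out, the last holds). Time passes only in rows, so rows that repeat a pose let the fingers close. It gives the time, the measured TCP pose, the force, the opening and the grip force at its end, in the units of the state.
- get_obs(): the state, without advancing time (a new reading comes with each control period).
- camera(name): name is "side" or "top"; returns a dict with "img" (480x640x3 uint8, red, green, blue), "fx", "fy", "cx", "cy" (pixels), "k1" (the pictures are not rectified: a ray, as slopes to the right and down, at radius r is drawn at 1 + k1 r^2 times it, then the intrinsics apply), "extrinsics" (4x4, takes a point from camera to world coordinates). Camera axes: x right, y up, looking along -z (the intrinsics and any distortion apply to the point x, -y, -z); pixel columns grow to the right and rows downward; lengths in m; the calibration is good to about 2 mm. A picture is of the moment at which its call begins. There is no depth.
- hand_in(): hands the job in; it is judged then, once.
The state is a dict: "clock": time; "joint_pos": joint angles; "joint_velocities": joint speeds; "tau": joint torques, N m; "position": TCP position; "ee_rot": TCP orientation; "ft_force": force on the tool from outside, world axes, zero at the start; "torque": the same for the moment, N m; "grip_width": opening from 0.0 (shut) to 1.0 (fully open); "grasp_force": force on a finger pad.
Only numpy, scipy, OpenCV 4.12 (cv2) and the standard library are available. Lean on these libraries where they do the work, as an engineer would, in place of code of your own. Each camera call takes 0.05 s, during which the arm holds its last target. There are 200 camera calls.

### The job

Wind the clockwork of the banding wheel: turn the brass butterfly key on the tilted drum clockwise (as seen facing the key), letting go and taking hold again as often as needed, until it is fully wound and goes solid at its stop, without forcing it there. Then slide the brush carriage along its rail towards the wheel until it is home against the end stop, and let go. Leave the mug on the wheel and the other studio things where they stand.

Things in the scene. Friction and masses are not known exactly. Their poses are not given: they have to be found in the camera images.
- machine: Fixed machine on a dark board 250 x 370 x 18 mm. Origin under the board's centre; +x away from the robot, +y left. Steel drum 110 mm across, its face tilted 35 deg to own -x, face centre (-35, -95, 95) mm; turntable 140 mm across, top at z 60, centre (-10, 100); rail along own y at x 90, end stop 40 mm high at y 142, by the wheel.
- key_grip (a point): Middle of the brass butterfly key, on its axis, 58 mm above the drum's face. z: axis out of the face, 35 deg from vertical; x: along the wings (74 mm wide, 39 to 77 mm above the face); y: through their 12 mm thickness. Parts below stay under 25 mm. Clockwise facing it (negative about z) winds. 0.25 rad of springy play, springs back so much on release; 0.15 to 0.25 N m, then solid.
- arbor (a joint): Wound angle of the shaft under the key (rad): 0 run down, 3.6 fully wound against its stop; starts from 0 to 1. It holds its place when the key is released. Seen on the 80 mm brass disc under the key: its small upright pin comes up to the nose of the fixed stop post at the drum's upper edge.
- carriage_grip (a point): Grip point in the carriage's upright wooden handle, 118 mm above the table (handle top 142). Handle 18 mm thick along the rail (own y), 30 mm along own x; below, from 60 to 30 mm height, the aluminium block, 50 x 50 mm; a short brush points to own -x at 78 mm height. Axes as the machine's.
- carriage (a joint): Travel of the brush carriage along the machine's +y (m): 0 at the far end from the wheel, 0.17 against the end stop by the wheel (fully home). Starts between 0 and 0.06. About 3 N of friction.
- mug: White unpainted mug, 70 mm wide, 85 mm high, standing on the wheel, 60 mm above the table. Leave alone. Origin: centre of its underside.
- pot: Small paint pot, 38 mm wide, 45 mm high, on the base board in front, between drum and wheel. Leave alone. Origin: underside centre.
- bottle_a: Paint bottle, 62 mm wide, 170 mm high, to the left of the machine. Leave alone. Origin: underside centre.
- bottle_b: Paint bottle, 62 mm wide, 170 mm high, to the right of the machine. Leave alone. Origin: underside centre.
- figure: White bisque figure, 68 mm wide, 112 mm high, left in front. Leave alone. Origin: underside centre.
- brushpot: Mug of brushes, 80 mm wide, 90 mm high (brushes to 205 mm), right of the machine. Leave alone. Origin: underside centre.
- bowl: White bowl, 120 mm wide, 55 mm high, far right. Leave alone. Origin: underside centre.

How it is judged:
By the outcome, as a careful person would: the job done as asked, in the order asked, and still so for the second after the job is handed in, with the robot touching nothing.
It also fails if it takes over 70 s, if anything falls off the work surface, if the arm or the gripper's body presses on something with over 40 N, if the wrist force passes 120 N, or if a joint passes its speed limit or range.

## Working session

There is one attempt and no reset: what is moved stays moved. The work goes in short steps, Python scripts to look and compute and a tool call to move; the robot and the scene stay as the last step left them, time stands still between calls to the robot, and variables do not carry over. Pictures are saved under pics/ and viewed, at most 10 in all, crops included, and the job is handed in when it is done.

Besides the shell and the picture viewer there is one more tool, called after "Emit:" as name(argument=value, ...), one argument or row to a line, values as JSON. carry_out: Moves the arm, as the interface text tells. Its arguments: {"type":"object","properties":{"motion":{"type":"array"},"hand":{"type":"number"},"grip_force":{"type":"number"}},"required":["motion"]}

```bash
mkdir -p pics; cat > h.py <<'E'
import numpy as np, cv2
from workcell import *
from scipy.spatial.transform import Rotation as R
def snap(n,f):
    c=camera(n); cv2.imwrite('pics/'+f,c['img'][:,:,::-1]); return c
def ray(c,u,v):
    x,y=(u-c['cx'])/c['fx'],(v-c['cy'])/c['fy']; xd,yd=x,y
    for _ in range(20):
        s=1+c['k1']*(x*x+y*y); x,y=xd/s,yd/s
    E=np.array(c['extrinsics']); return E[:3,3],E[:3,:3]@np.array([x,-y,-1])
def onz(c,u,v,z):
    o,d=ray(c,u,v); return o+d*(z-o[2])/d[2]
def proj(c,p):
    E=np.array(c['extrinsics']); q=E[:3,:3].T@(np.array(p)-E[:3,3]); x,y=q[0]/-q[2],-q[1]/-q[2]
    s=1+c['k1']*(x*x+y*y); return np.array([c['fx']*x*s+c['cx'],c['fy']*y*s+c['cy']])
def tri(c1,p1,c2,p2):
    o1,d1=ray(c1,*p1);o2,d2=ray(c2,*p2)
    t=np.linalg.lstsq(np.c_[d1,-d2],o2-o1,rcond=None)[0]
    a,b=o1+d1*t[0],o2+d2*t[1]; return (a+b)/2,np.linalg.norm(a-b)
E
python3 - <<'E'
from h import *
for n in('side','top'):
    c=snap(n,n+'0.png'); print(n,c['fx'],c['cx'],c['cy'],c['k1'],np.round(c['extrinsics'],3).tolist())
print(get_obs())
E
```

```text
side 537.2565551120032 321.8310938262345 244.7231346008864 -0.0551240435098716 [[-0.941, 0.187, -0.281, 0.235], [-0.337, -0.458, 0.823, 0.88], [0.025, 0.869, 0.494, 0.699], [0.0, 0.0, 0.0, 1.0]]
top 478.66241698797575 318.1905599954651 239.604221561105 -0.06436360277212583 [[0.023, 0.993, -0.113, 0.437], [-1.0, 0.024, 0.007, -0.055], [0.01, 0.113, 0.994, 1.293], [0.0, 0.0, 0.0, 1.0]]
{'clock': 0.1, 'joint_pos': array([ 1.2323462 ,  0.33279808, -0.06469207,  1.46086817,  0.02158514,
        1.34989271, -0.08854832]), 'joint_velocities': array([-0.00062731, -0.0007607 ,  0.00067979, -0.00211488,  0.00183476,
        0.00101895,  0.00082683]), 'tau': array([ 1.63133893e-03, -6.26747274e+01,  4.96380636e-02, -3.92429388e+01,
        1.64906314e-02,  6.90678076e-03, -4.90057948e-05]), 'position': array([ 0.19403233, -0.59376181,  0.23059691]), 'ee_rot': array([ 9.87558651e-01,  1.57249824e-01, -1.22661058e-04, -6.23869790e-04]), 'ft_force': array([ 0.55083638, -0.22107488,  0.41722095]), 'torque': array([0.01792871, 0.01869866, 0.04989296]), 'grasp_force': 0.0, 'grip_width': 0.9982081455027269}
```

View pics/side0.png

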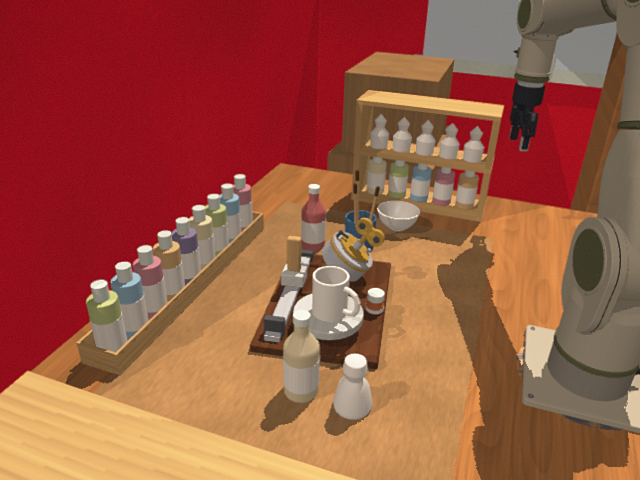

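View pics/top0.png

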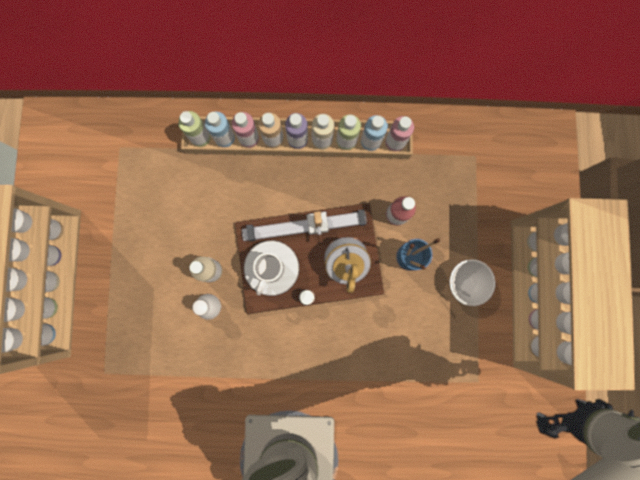

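The side view shows the machine at about (255–390, 250–360), the key near (365,235), the carriage handle at (294,250). In the top view the board spans (234–383, 204–312), with the key around (348,268) and the handle at (318,217). Next I'll measure the board and zoom in.

```bash
python3 - <<'E'
from h import *
ct,cs=camera('top'),camera('side')
g=ct['img'].astype(int); hsv=cv2.cvtColor(ct['img'],cv2.COLOR_RGB2HSV)
m=((g.max(2)<95)).astype(np.uint8); m[:195]=0;m[325:]=0;m[:,:225]=0;m[:,392:]=0
m=cv2.morphologyEx(m,cv2.MORPH_OPEN,np.ones((3,3)))
n,l,s,_=cv2.connectedComponentsWithStats(m); k=1+s[1:,4].argmax()
pts=np.argwhere(l==k)[:,::-1].astype(np.float32)
W=np.array([onz(ct,u,v,.018)[:2] for u,v in pts])*1000
r=cv2.minAreaRect(W.astype(np.float32)); print(r)
b=cv2.boxPoints(r)
px=[proj(ct,[*(p/1000),.018]) for p in b]
print(np.round(px),np.round(b))
t=cv2.resize(ct['img'][195:320,225:390],None,fx=4.5,fy=4.5,interpolation=cv2.INTER_CUBIC)
for p in px: cv2.circle(t,tuple(int(x) for x in (p-[225,195])*4.5),4,(0,255,0),1)
cv2.imwrite('pics/t1.png',t[:,:,::-1])
s_=cv2.resize(cs['img'][195:345,250:400],None,fx=4,fy=4,interpolation=cv2.INTER_CUBIC)
cv2.imwrite('pics/s1.png',s_[:,:,::-1])
E
```

```text
((538.7796020507812, -71.97277069091797), (70.5243148803711, 155.9062042236328), 81.45391845703125)
[[329. 287.]
 [339. 230.]
 [313. 225.]
 [303. 282.]] [[ 456.  -95.]
 [ 611. -118.]
 [ 621.  -49.]
 [ 467.  -26.]]
```

View pics/t1.png

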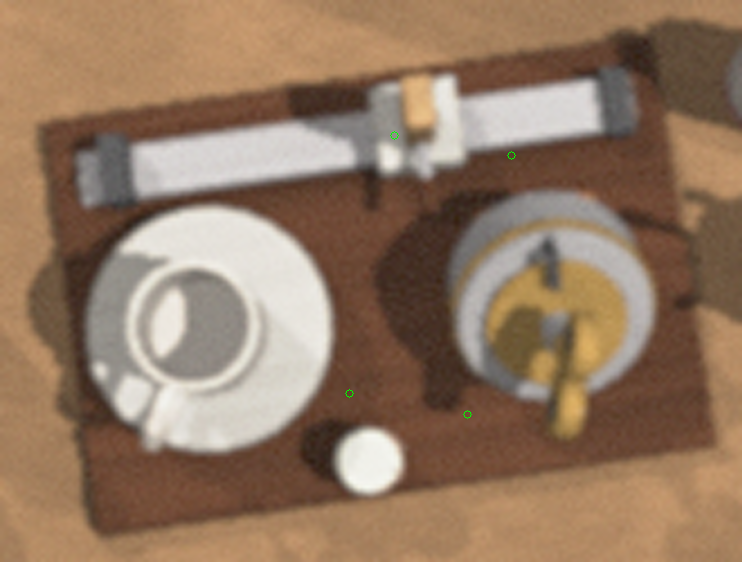

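View pics/s1.png

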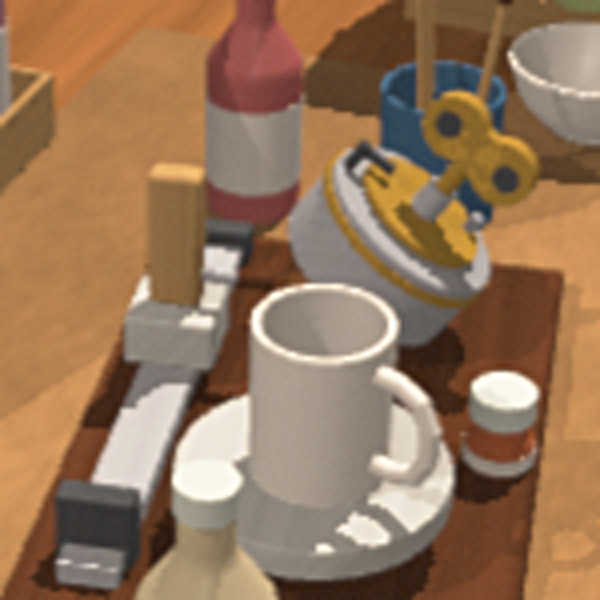

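The top crop gives the board corners at (42,125), (100,533), (713,445) and (655,38). The key is around (570,370) and the handle top is at (418,98). The side crop shows the key's wing holes at (450,124) and (507,180), the stop post nose at about (380,165), and the disc pin at (475,222).

```bash
cat > m.py <<'E'
from h import *
def machine(ct):
    T=lambda u,v:(225+u/4.5,195+v/4.5)
    img=np.array([onz(ct,*T(*p),.018)[:2] for p in[(42,125),(100,533),(713,445),(655,38)]])
    loc=np.array([[.125,.185],[-.125,.185],[-.125,-.185],[.125,-.185]])
    A,B=loc-loc.mean(0),img-img.mean(0)
    yaw=np.arctan2((A[:,0]*B[:,1]-A[:,1]*B[:,0]).sum(),(A*B).sum())
    return img.mean(0),yaw,img
E
python3 - <<'E'
from m import *
ct,cs=camera('top'),camera('side')
o,yaw,img=machine(ct); print('o',o,'yaw',np.degrees(yaw)); Rz=R.from_euler('z',yaw).as_matrix(); O=np.array([*o,0])
L=lambda p:O+Rz@np.array(p)
print('res',np.round(1000*(img-np.array([L(p)[:2] for p in[[.125,.185,0],[-.125,.185,0],[-.125,-.185,0],[.125,-.185,0]]])),1).tolist())
ax=Rz@np.array([-np.sin(np.radians(35)),0,np.cos(np.radians(35))]); F=L([-.035,-.095,.095]); K=F+.058*ax
ex=Rz@np.array([np.cos(np.radians(35)),0,np.sin(np.radians(35))]); ey=np.cross(ax,ex)
print('F',F,'K',K,'ax',ax)
def pl(c,u,v,h):
    a,d=ray(c,u,v); P=F+h*ax; p=a+d*((P-a)@ax)/(d@ax)-P; return np.round(np.array([p@ex,p@ey])*1000,1)
S=lambda u,v:(250+u/4,195+v/4)
print('F side crop',(proj(cs,F)-[250,195])*4,'K',(proj(cs,K)-[250,195])*4,'K top',(proj(ct,K)-[225,195])*4.5)
for p in[(450,124),(507,180)]: q=pl(cs,*S(*p),.058);print('hole',q,np.degrees(np.arctan2(q[1],q[0])))
for h in(.008,.015,.02):
  for n,p in(('pin',(475,222)),('nose',(383,170)),('post',(370,155))):
    q=pl(cs,*S(*p),h);print(h,n,q,np.degrees(np.arctan2(q[1],q[0])))
T=lambda u,v:(225+u/4.5,195+v/4.5)
print('top post',pl(ct,*T(548,245),.02),'nose',pl(ct,*T(552,278),.02))
H=onz(ct,*T(418,88),.142); print('handle top',H,Rz.T@(H-O))
Hs=onz(cs,*S(177,172),.142); print('handle side',Hs,Rz.T@(Hs-O))
for n,t,s in(('mug',(192,325),(325,325)),): q=onz(ct,*T(*t),.145);print(n,q,Rz.T@(q-O))
E
```

```text
o [ 0.53250897 -0.04089024] yaw 9.513783081397108
res [[-2.8, 0.3], [3.1, -2.5], [1.7, 3.3], [-2.0, -1.1]]
F [ 0.51369243 -0.14036857  0.095     ] K [ 0.48088256 -0.14586717  0.14251082] ax [-0.56568739 -0.0948035   0.81915204]
F side crop [404.68153444 210.27330079] K [468.74195753 142.40036321] K top [570.28537946 366.81310894]
hole [13.9 -4.2] -16.812626235424208
hole [-28.3   8.7] 162.9114989371645
0.008 pin [-41.5 -25.4] -148.53135893753776
0.008 nose [23.3 -8.1] -19.169469857176825
0.008 post [ 33.6 -13.3] -21.595310448967687
0.015 pin [-37.6 -11.7] -162.71541423840765
0.015 nose [26.3  5.4] 11.602895922751442
0.015 post [36.5  0.3] 0.4709136111949008
0.02 pin [-34.9  -1.8] -177.04753289112634
0.02 nose [28.5 15.1] 27.915741623316514
0.02 post [38.5 10.1] 14.699601888949092
top post [54.2  2.1] nose [33.4  1.6]
handle top [ 0.62949607 -0.06116921  0.142     ] [ 0.09230132 -0.03603055  0.142     ]
handle side [ 0.61757446 -0.05431273  0.142     ] [ 0.08167695 -0.02729791  0.142     ]
mug [0.49827053 0.05625599 0.145     ] [-0.01771072  0.10146917  0.145     ]
```

```bash
cat >> h.py <<'E'
def rel(p,Rt,o=None):
    "tool-frame shift (mm) and rotvec (deg) from the present pose"
    o=o or get_obs(); R0=R.from_quat(o['ee_rot'])
    return np.round(1000*R0.inv().apply(np.array(p)-o['position']),1),np.round(np.degrees((R0.inv()*Rt).as_rotvec()),1)
E
python3 - <<'E'
from m import *
ct,cs=camera('top'),camera('side')
o,yaw,img=machine(ct);Rz=R.from_euler('z',yaw).as_matrix();O=np.array([*o,0])
T=lambda u,v:(225+u/4.5,195+v/4.5);S=lambda u,v:(250+u/4,195+v/4)
loc=lambda P:np.round(1000*(Rz.T@(P-O)),1)
print('wheel',loc(onz(ct,*T(209.5,328.5),.06)))
q,e=tri(ct,T(418,100),cs,S(178,173));print('handle tri',loc(q),e)
q,e=tri(ct,T(572,370),cs,S(478.5,152));print('key tri',loc(q),e,'exp',loc(np.array([.48088,-.14587,.1425])))
print('potlid',loc(onz(ct,*T(369,460),.045+.018)))
print('endstop bottom',loc(onz(ct,*T(115,170),.04)),'far stop',loc(onz(ct,*T(617,103),.04)))
for n,p,z in(('brushpot',(415,255),.09),('bowl',(472,283),.055),('bottle_b',(408,204),.17),('bottle_a',(202,266),.17)):print(n,np.round(onz(ct,*p,z),3))
# pose candidates
E
```

```text
wheel [-15.3  99.2  60. ]
handle tri [ 84.8 -35.5 136.9] 0.0036017208405880264
key tri [-72.  -96.3 136.5] 0.004038193318131227 exp [-68.3 -95.  142.5]
potlid [-102.2   19.3   63. ]
endstop bottom [ 86.  143.4  40. ] far stop [  83.7 -154.2   40. ]
brushpot [ 0.541 -0.31   0.09 ]
bowl [ 0.474 -0.467  0.055]
bottle_b [ 0.656 -0.276  0.17 ]
bottle_a [0.496 0.208 0.17 ]
```

```bash
cat > k.py <<'E'
from h import *
yaw=np.radians(9.5);Rz=R.from_euler('z',yaw).as_matrix();O=np.array([.5276,-.0417,0])
L=lambda *p:O+Rz@np.array(p)
t=np.radians(35);ax=Rz@[-np.sin(t),0,np.cos(t)];ex=Rz@[np.cos(t),0,np.sin(t)];ey=np.cross(ax,ex)
F=L(-.035,-.095,.095)
def kpose(h,a): # TCP h above face, tool y at angle a deg in (ex,ey)
    a=np.radians(a);y=np.cos(a)*ex+np.sin(a)*ey;z=-ax
    return F+h*ax,R.from_matrix(np.c_[np.cross(y,z),y,z])
E
python3 - <<'E'
from k import *
o=get_obs();R0=R.from_quat(o['ee_rot'])
p,Rt=kpose(.130,73);print(p,rel(p,Rt,o)); print(rel([.3,-.4,.36],Rt,o)[0])
print(kpose(.13,-107)[0],rel(*kpose(.13,-107),o))
E
```

```text
[ 0.4352172  -0.15348056  0.20148977] (array([ 366. , -343.9,   29.8]), array([ -47.7,    3.5, -148.1]))
[ 160.9 -151.6 -128.8]
[ 0.4352172  -0.15348056  0.20148977] (array([ 366. , -343.9,   29.8]), array([ 2.6, 35.2, 24.8]))
```

Emit:
carry_out(
  motion=[
    {"xyz":[0,0,-0.05],"angular":[0,0,-8]},
    {"xyz":[0.02,-0.02,-0.1],"angular":[0,0,-16]},
    {"xyz":[0.05,-0.04,-0.13],"angular":[0,0,-24]},
    {"xyz":[0.08,-0.07,-0.13],"angular":[0,0,-32]},
    {"xyz":[0.11,-0.1,-0.13],"angular":[0,0,-40]},
    {"xyz":[0.14,-0.13,-0.13],"angular":[0,0,-48]},
    {"xyz":[0.17,-0.16,-0.13],"angular":[0,0,-56]},
    {"xyz":[0.2,-0.19,-0.13],"angular":[0,0,-64]},
    {"xyz":[0.23,-0.22,-0.13],"angular":[0,0,-72]},
    {"xyz":[0.26,-0.25,-0.13],"angular":[0,0,-80]},
    {"xyz":[0.29,-0.28,-0.13],"angular":[0,0,-88]},
    {"xyz":[0.29,-0.28,-0.13],"angular":[0,0,-88]},
  ],
  hand=1,
)

```text
clock: 1.6
position: [0.3855, -0.2325, 0.362]
ee_rot: [0.596, 0.803, 0.0, 0.001]
ft_force: [-0.6, -0.1, 0.1]
grip_width: 1.003
grasp_force: 0.0
```

```bash
cat > st.py <<'E'
from k import *
def st():
    o=get_obs();print('t',round(o['clock'],2),'q',np.round(o['joint_pos'],2),'p',np.round(o['position'],4),'f',np.round(o['ft_force'],1),'tq',np.round(o['torque'],2),'g',round(o['grip_width'],3),round(o['grasp_force'],1));return o
E
python3 -c "
from st import *
o=st();print(rel(*kpose(.13,73),o));print(rel(*kpose(.13,-107),o))"
```

```text
t 1.6 q [ 0.94 -0.08 -0.46  1.64 -0.04  1.57  0.78] p [ 0.3855 -0.2325  0.362 ] f [-0.6 -0.1  0.1] tq [-0.02  0.   -0.05] g 1.003 0.0
(array([ 61.3,  70.2, 160.6]), array([-28.2, -23.7, -63.5]))
(array([ 61.3,  70.2, 160.6]), array([-26.6,  31.6, 110.3]))
```

Emit:
carry_out(
  motion=[
    {"xyz":[0.006,0.007,0.0],"angular":[-2.8,-2.4,-6.4]},
    {"xyz":[0.012,0.014,0.01],"angular":[-5.6,-4.7,-12.7]},
    {"xyz":[0.018,0.021,0.02],"angular":[-8.5,-7.1,-19]},
    {"xyz":[0.025,0.028,0.035],"angular":[-11.3,-9.5,-25.4]},
    {"xyz":[0.031,0.035,0.05],"angular":[-14.1,-11.9,-31.8]},
    {"xyz":[0.037,0.042,0.07],"angular":[-16.9,-14.2,-38.1]},
    {"xyz":[0.043,0.049,0.09],"angular":[-19.7,-16.6,-44.5]},
    {"xyz":[0.049,0.056,0.11],"angular":[-22.6,-19,-50.8]},
    {"xyz":[0.055,0.063,0.135],"angular":[-25.4,-21.3,-57.2]},
    {"xyz":[0.0613,0.0702,0.1606],"angular":[-28.2,-23.7,-63.5]},
    {"xyz":[0.0613,0.0702,0.1606],"angular":[-28.2,-23.7,-63.5]},
    {"xyz":[0.0613,0.0702,0.1606],"angular":[-28.2,-23.7,-63.5]},
  ],
)

```text
clock: 2.8
position: [0.4333, -0.1596, 0.2012]
ee_rot: [0.071, 0.951, 0.068, 0.292]
ft_force: [0.3, 0.0, 0.5]
grip_width: 0.997
grasp_force: 0.0
```

```bash
python3 -c "
from st import *
o=st();print(rel(*kpose(.13,73),o),rel(*kpose(.041,73),o))
for n,b in(('top',(190,320,290,420)),('side',(170,300,290,440))):
    c=camera(n);i=cv2.resize(c['img'][b[0]:b[1],b[2]:b[3]],None,fx=4,fy=4,interpolation=cv2.INTER_CUBIC)
    cv2.imwrite('pics/a_%s.png'%n,i[:,:,::-1])
i=cv2.imread('pics/a_top.png');j=cv2.imread('pics/a_side.png');i=cv2.resize(i,(j.shape[1],j.shape[0])) if 0 else i
H=max(i.shape[0],j.shape[0]);f=lambda a:cv2.copyMakeBorder(a,0,H-a.shape[0],0,0,0)
r=np.hstack([f(i),f(j)]);print(r.shape);cv2.imwrite('pics/a.png',cv2.resize(r,None,fx=.7,fy=.7,interpolation=cv2.INTER_AREA))"
```

```text
t 2.8 q [ 0.64 -0.32 -0.1   2.31 -0.62  0.75  2.33] p [ 0.4333 -0.1596  0.2012] f [0.3 0.  0.5] tq [-0.06  0.54 -0.06] g 0.997 0.0
(array([-0.7,  6.2,  1.4]), array([-0.4, -0. , -0.9])) (array([-0.8,  6.9, 90.4]), array([-0.4, -0. , -0.9]))
(520, 1120, 3)
```

View pics/a.png

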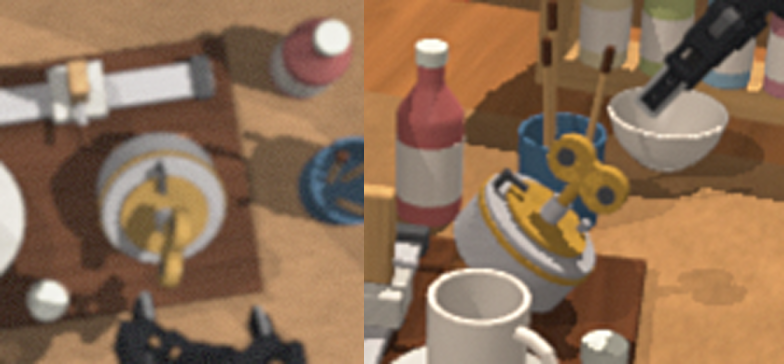

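The gripper is in front of the key, open. In the top view the tips are at (145,300) and (262,320) and straddle the key at (170,255); the side view shows it lined up with the key's axis. I'll let it settle for a moment.

Emit:
carry_out(
  motion=[
    {"xyz":[0,0,0],"angular":[0,0,0]},
    {"xyz":[0,0,0],"angular":[0,0,0]},
  ],
)

```text
clock: 3.1
position: [0.4338, -0.16, 0.2019]
ee_rot: [0.069, 0.951, 0.067, 0.293]
ft_force: [-0.1, -0.5, -0.2]
grip_width: 0.998
grasp_force: 0.0
```

```bash
python3 -c "
from st import *
o=st();print(np.round(o['joint_velocities'],2));print(rel(*kpose(.13,73),o),rel(*kpose(.041,73),o))"
```

```text
t 3.1 q [ 0.64 -0.32 -0.1   2.31 -0.62  0.75  2.34] p [ 0.4338 -0.16    0.2019] f [-0.1 -0.5 -0.2] tq [-0.05  0.61 -0.03] g 0.998 0.0
[-0.    0.    0.01  0.01 -0.   -0.    0.01]
(array([0.2, 6.5, 1.7]), array([-0.4,  0.1, -0.7])) (array([ 0.3,  7.2, 90.7]), array([-0.4,  0.1, -0.7]))
```

```bash
python3 -c "
from st import *
o=st();c=camera('top');cs=camera('side')
R0=R.from_quat(o['ee_rot']);p=o['position']
for d in(0,-.013):
  for s in(-.0425,.0425): print(d,s,proj(c,p+R0.apply([0,s,d])),proj(cs,p+R0.apply([0,s,d])))
print(proj(c,F+.058*ax),proj(cs,F+.058*ax))"
```

```text
t 3.1 q [ 0.64 -0.32 -0.1   2.31 -0.62  0.75  2.34] p [ 0.4338 -0.16    0.2019] f [-0.1 -0.5 -0.2] tq [-0.05  0.61 -0.03] g 0.998 0.0
0 -0.0425 [377.62052615 298.60080551] [397.5390188  203.06082327]
0 0.0425 [341.5655708  294.33977082] [385.71349577 211.94430504]
-0.013 -0.0425 [378.70990404 301.92918885] [401.35419238 199.04843903]
-0.013 0.0425 [342.29001075 297.67144783] [389.71861999 207.71355467]
[352.02939458 278.58036683] [369.43318841 230.84327977]
```

Emit:
carry_out(
  motion=[
    {"xyz":[0,0.007,0],"angular":[0,0,0]},
    {"xyz":[0,0.007,0.02],"angular":[0,0,0]},
    {"xyz":[0,0.007,0.04],"angular":[0,0,0]},
    {"xyz":[0,0.007,0.06],"angular":[0,0,0]},
    {"xyz":[0,0.007,0.075],"angular":[0,0,0]},
    {"xyz":[0,0.007,0.089],"angular":[0,0,0]},
    {"xyz":[0,0.007,0.089],"angular":[0,0,0]},
    {"xyz":[0,0.007,0.089],"angular":[0,0,0]},
  ],
)

```text
clock: 4.0
position: [0.4841, -0.1444, 0.1291]
ee_rot: [0.069, 0.952, 0.068, 0.292]
ft_force: [-0.0, 0.5, -0.4]
grip_width: 1.0
grasp_force: 0.0
```

```bash
python3 -c "
from st import *
o=st();print(rel(*kpose(.041,73),o))
for n,b in(('top',(190,320,290,420)),('side',(170,300,290,440))):
    c=camera(n);i=cv2.resize(c['img'][b[0]:b[1],b[2]:b[3]],None,fx=2.8,fy=2.8,interpolation=cv2.INTER_CUBIC)
    cv2.imwrite('pics/a_%s.png'%n,i[:,:,::-1])
i=cv2.imread('pics/a_top.png');j=cv2.imread('pics/a_side.png')
cv2.imwrite('pics/b.png',np.hstack([i,j]))"
```

```text
t 4.0 q [ 0.57 -0.12 -0.15  2.33 -0.73  0.51  2.41] p [ 0.4841 -0.1444  0.1291] f [-0.   0.5 -0.4] tq [-0.05  0.59  0.02] g 1.0 0.0
(array([-1. , -0.6,  1.2]), array([-0.3, -0. , -0.7]))
```

View pics/b.png

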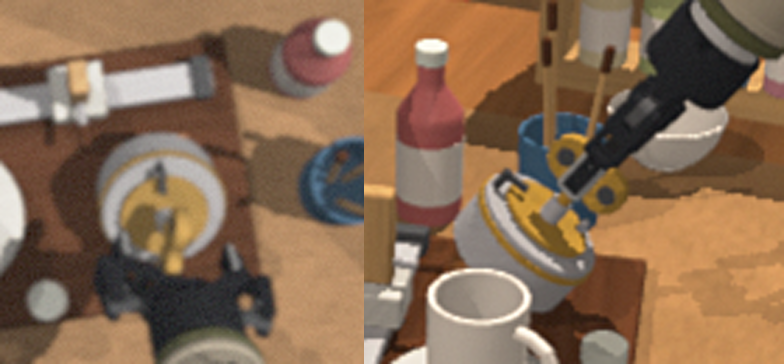

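The fingers straddle the key with the near finger over the hub, at about (600,160) in the side half. Closing now.

Emit:
carry_out(
  motion=[
    {"xyz":[0,0,0],"angular":[0,0,0]},
    {"xyz":[0,0,0],"angular":[0,0,0]},
    {"xyz":[0,0,0],"angular":[0,0,0]},
    {"xyz":[0,0,0],"angular":[0,0,0]},
    {"xyz":[0,0,0],"angular":[0,0,0]},
    {"xyz":[0,0,0],"angular":[0,0,0]},
    {"xyz":[0,0,0],"angular":[0,0,0]},
    {"xyz":[0,0,0],"angular":[0,0,0]},
  ],
  hand=0,
  grip_force=40,
)

```text
clock: 4.9
position: [0.4843, -0.1441, 0.1292]
ee_rot: [0.068, 0.951, 0.068, 0.292]
ft_force: [-4.6, 2.8, 6.3]
grip_width: 0.133
grasp_force: 41.1
```

```bash
python3 -c "
from st import *
o=st();R0=R.from_quat(o['ee_rot']).inv();print('tool f',R0.apply(o['ft_force']),R0.apply(o['torque']))"
```

```text
t 4.9 q [ 0.57 -0.12 -0.15  2.33 -0.73  0.51  2.41] p [ 0.4843 -0.1441  0.1292] f [-4.6  2.8  6.3] tq [0.72 0.55 0.63] g 0.133 41.1
tool f [ 0.80891723  3.39744243 -7.54831376] [-0.84451425  0.71039696 -0.05841072]
```

Emit:
carry_out(
  motion=[
    {"xyz":[0,0,0],"angular":[0,0,5]},
    {"xyz":[0,0,0],"angular":[0,0,10]},
    {"xyz":[0,0,0],"angular":[0,0,16]},
    {"xyz":[0,0,0],"angular":[0,0,22]},
    {"xyz":[0,0,0],"angular":[0,0,28]},
    {"xyz":[0,0,0],"angular":[0,0,34]},
    {"xyz":[0,0,0],"angular":[0,0,40]},
    {"xyz":[0,0,0],"angular":[0,0,40]},
    {"xyz":[0,0,0],"angular":[0,0,40]},
  ],
)

```text
clock: 5.8
position: [0.4844, -0.1438, 0.1292]
ee_rot: [0.389, 0.871, 0.164, 0.251]
ft_force: [-5.1, 5.0, 7.8]
grip_width: 0.136
grasp_force: 41.3
```

```bash
cat > w.py <<'E'
from st import *
o=st();Q=R.from_quat(o['ee_rot']);R0=Q.inv();print('tool f',R0.apply(o['ft_force']).round(1),'tq',R0.apply(o['torque']).round(3))
y=Q.apply([0,1,0]);print('angle',np.degrees(np.arctan2(y@ey,y@ex)).round(1),'tilt err',np.degrees(np.arccos(Q.apply([0,0,-1])@ax)).round(2),'axis off',[((o['position']-F)@e*1000).round(1) for e in(ex,ey,ax)])
E
python3 w.py
```

```text
t 5.8 q [ 0.63 -0.12 -0.21  2.33 -0.74  0.51  1.72] p [ 0.4844 -0.1438  0.1292] f [-5.1  5.   7.8] tq [1.03 0.57 0.87] g 0.136 41.3
tool f [ 4.3  4.  -8.8] tq [-0.424  1.398 -0.077]
angle 32.4 tilt err 0.28 axis off [np.float64(-0.4), np.float64(1.4), np.float64(42.1)]
```

Emit:
carry_out(
  motion=[
    {"xyz":[0,0,0],"angular":[0,0,6]},
    {"xyz":[0,0,0],"angular":[0,0,13]},
    {"xyz":[0,0,0],"angular":[0,0,20]},
    {"xyz":[0,0,0],"angular":[0,0,27]},
    {"xyz":[0,0,0],"angular":[0,0,34]},
    {"xyz":[0,0,0],"angular":[0,0,41]},
    {"xyz":[0,0,0],"angular":[0,0,48]},
    {"xyz":[0,0,0],"angular":[0,0,55]},
    {"xyz":[0,0,0],"angular":[0,0,60]},
    {"xyz":[0,0,0],"angular":[0,0,60]},
  ],
)

```text
clock: 6.8
position: [0.4848, -0.1437, 0.1295]
ee_rot: [0.773, 0.558, 0.268, 0.135]
ft_force: [-1.9, 5.4, 7.2]
grip_width: 0.132
grasp_force: 41.3
```

```bash
python3 w.py; python3 -c "
from st import *
for n,b in(('top',(210,310,310,400)),('side',(200,300,320,410))):
    c=camera(n);i=cv2.resize(c['img'][b[0]:b[1],b[2]:b[3]],None,fx=4.4,fy=4.4,interpolation=cv2.INTER_CUBIC)
    cv2.imwrite('pics/a_%s.png'%n,i[:,:,::-1])
cv2.imwrite('pics/c.png',np.hstack([cv2.imread('pics/a_top.png'),cv2.imread('pics/a_side.png')]))"
```

```text
t 6.8 q [ 0.72 -0.11 -0.3   2.32 -0.76  0.52  0.69] p [ 0.4848 -0.1437  0.1295] f [-1.9  5.4  7.2] tq [1.22 0.14 0.94] g 0.132 41.3
tool f [ 6.5  0.3 -6.5] tq [ 0.662  1.393 -0.07 ]
angle -27.8 tilt err 0.27 axis off [np.float64(0.1), np.float64(1.5), np.float64(42.1)]
```

View pics/c.png

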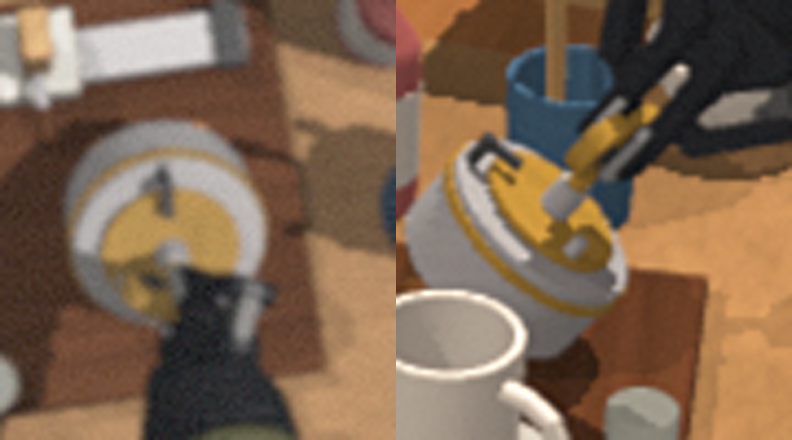

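```bash
python3 -c "
from st import *
c=camera('side')
def pl(u,v,h):
    a,d=ray(c,u,v); P=F+h*ax; p=a+d*((P-a)@ax)/(d@ax)-P; p=1000*np.array([p@ex,p@ey]); return p.round(1),np.degrees(np.arctan2(p[1],p[0])).round(0),np.hypot(*p).round(0)
for h in(.006,.01,.014,.018): print(h,'now',pl(360.7,255.2,h),'before',pl(368.8,250.5,h),'nose',pl(345.5,238,h))
for a in range(0,360,30): p=F+.012*ax+.034*(np.cos(np.radians(a))*ex+np.sin(np.radians(a))*ey);q=proj(c,p);print(a,((q-[320,200])*4.4+[396,0]).round())
"
```

```text
0.006 now (array([-19.3,  18.6]), np.float64(136.0), np.float64(27.0)) before (array([-37. , -23.9]), np.float64(-147.0), np.float64(44.0)) nose (array([28. , -3.8]), np.float64(-8.0), np.float64(28.0))
0.01 now (array([-17.2,  26.2]), np.float64(123.0), np.float64(31.0)) before (array([-34.8, -16. ]), np.float64(-155.0), np.float64(38.0)) nose (array([29.7,  4. ]), np.float64(8.0), np.float64(30.0))
0.014 now (array([-15.1,  33.7]), np.float64(114.0), np.float64(37.0)) before (array([-32.6,  -8.2]), np.float64(-166.0), np.float64(34.0)) nose (array([31.4, 11.7]), np.float64(20.0), np.float64(34.0))
0.018 now (array([-13.1,  41.3]), np.float64(108.0), np.float64(43.0)) before (array([-30.4,  -0.3]), np.float64(-179.0), np.float64(30.0)) nose (array([33.2, 19.4]), np.float64(30.0), np.float64(38.0))
0 [505. 156.]
30 [507. 177.]
60 [523. 204.]
90 [549. 228.]
120 [576. 243.]
150 [598. 245.]
180 [609. 234.]
210 [605. 213.]
240 [589. 187.]
270 [565. 164.]
300 [539. 149.]
330 [517. 146.]
```

The pin (side half, about (577,242)) reads about 118°, and it started near −160°. The arbor is following, with roughly 100° left before the nose. I'll continue, then slow down.

Emit:
carry_out(
  motion=[
    {"xyz":[0,0,0],"angular":[0,0,7]},
    {"xyz":[0,0,0],"angular":[0,0,14]},
    {"xyz":[0,0,0],"angular":[0,0,21]},
    {"xyz":[0,0,0],"angular":[0,0,28]},
    {"xyz":[0,0,0],"angular":[0,0,35]},
    {"xyz":[0,0,0],"angular":[0,0,42]},
    {"xyz":[0,0,0],"angular":[0,0,49]},
    {"xyz":[0,0,0],"angular":[0,0,56]},
    {"xyz":[0,0,0],"angular":[0,0,63]},
    {"xyz":[0,0,0],"angular":[0,0,70]},
    {"xyz":[0,0,0],"angular":[0,0,70]},
    {"xyz":[0,0,0],"angular":[0,0,70]},
  ],
)

```text
clock: 8.15
position: [0.4851, -0.144, 0.1298]
ee_rot: [0.954, 0.015, 0.298, -0.042]
ft_force: [1.1, 3.5, 5.3]
grip_width: 0.137
grasp_force: 41.0
```

```bash
python3 w.py; python3 -c "
from st import *
for n,b in(('top',(210,310,310,400)),('side',(200,300,320,410))):
    c=camera(n);i=cv2.resize(c['img'][b[0]:b[1],b[2]:b[3]],None,fx=4.4,fy=4.4,interpolation=cv2.INTER_CUBIC)
    cv2.imwrite('pics/a_%s.png'%n,i[:,:,::-1])
cv2.imwrite('pics/d.png',np.hstack([cv2.imread('pics/a_top.png'),cv2.imread('pics/a_side.png')]))"
```

```text
t 8.15 q [ 0.83 -0.11 -0.4   2.32 -0.78  0.53 -0.51] p [ 0.4851 -0.144   0.1298] f [1.1 3.5 5.3] tq [ 0.98 -0.16  0.8 ] g 0.137 41.0
tool f [ 3.9 -3.8 -3.4] tq [ 1.26   0.158 -0.111]
angle -97.6 tilt err 0.31 axis off [np.float64(0.4), np.float64(1.1), np.float64(42.1)]
```

View pics/d.png

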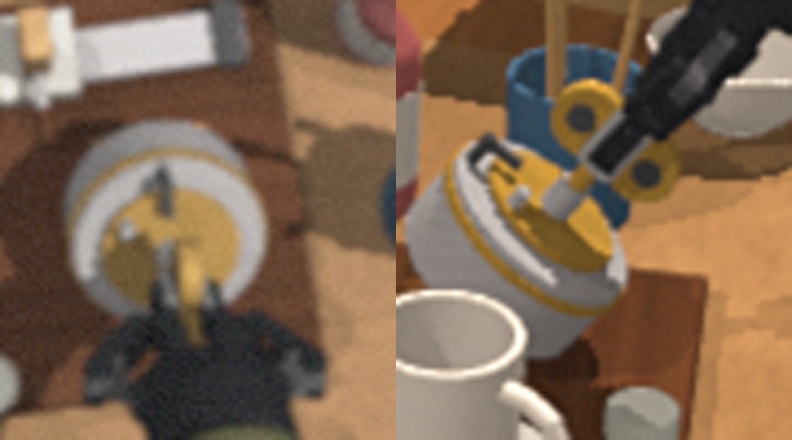

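The pin is now at (518,195) in the side half, about 48°. The nose is at (512,178), so about 20–35° remains. Small steps from here, watching the torque.

Emit:
carry_out(
  motion=[
    {"xyz":[0,0,0],"angular":[0,0,3]},
    {"xyz":[0,0,0],"angular":[0,0,6]},
    {"xyz":[0,0,0],"angular":[0,0,9]},
    {"xyz":[0,0,0],"angular":[0,0,12]},
    {"xyz":[0,0,0],"angular":[0,0,12]},
  ],
)

```text
clock: 8.75
position: [0.4851, -0.1441, 0.1298]
ee_rot: [0.95, -0.086, 0.292, -0.073]
ft_force: [1.5, 3.1, 4.9]
grip_width: 0.136
grasp_force: 40.9
```

```bash
python3 w.py
```

```text
t 8.75 q [ 0.85 -0.11 -0.42  2.32 -0.78  0.53 -0.72] p [ 0.4851 -0.1441  0.1298] f [1.5 3.1 4.9] tq [ 1.03 -0.16  0.71] g 0.136 40.9
tool f [ 3.2 -4.1 -2.9] tq [ 1.258 -0.106 -0.015]
angle -109.7 tilt err 0.32 axis off [np.float64(0.5), np.float64(1.0), np.float64(42.2)]
```

Emit:
carry_out(
  motion=[
    {"xyz":[0,0,0],"angular":[0,0,2]},
    {"xyz":[0,0,0],"angular":[0,0,4]},
    {"xyz":[0,0,0],"angular":[0,0,6]},
    {"xyz":[0,0,0],"angular":[0,0,6]},
  ],
)

```text
clock: 9.15
position: [0.4851, -0.1442, 0.1298]
ee_rot: [0.944, -0.135, 0.287, -0.088]
ft_force: [0.1, 2.5, 5.3]
grip_width: 0.135
grasp_force: 40.9
```

```bash
python3 w.py
```

```text
t 9.15 q [ 0.86 -0.11 -0.43  2.32 -0.78  0.53 -0.82] p [ 0.4851 -0.1442  0.1298] f [0.1 2.5 5.3] tq [ 0.89 -0.18  0.71] g 0.135 40.9
tool f [ 2.1 -3.7 -4.1] tq [ 1.127 -0.186 -0.092]
angle -115.7 tilt err 0.32 axis off [np.float64(0.4), np.float64(1.0), np.float64(42.1)]
```

```bash
echo "print('tau7',o['tau'][6].round(3))" >> w.py; python3 w.py|tail -1
```

```text
tau7 -0.695
```

Emit:
carry_out(
  motion=[
    {"xyz":[0,0,0],"angular":[0,0,2]},
    {"xyz":[0,0,0],"angular":[0,0,4]},
    {"xyz":[0,0,0],"angular":[0,0,4]},
    {"xyz":[0,0,0],"angular":[0,0,4]},
  ],
)

```text
clock: 9.55
position: [0.4851, -0.1442, 0.1298]
ee_rot: [0.939, -0.167, 0.284, -0.098]
ft_force: [1.1, 3.4, 5.3]
grip_width: 0.136
grasp_force: 41.0
```

```bash
python3 w.py
```

```text
t 9.55 q [ 0.86 -0.11 -0.43  2.32 -0.79  0.53 -0.89] p [ 0.4851 -0.1442  0.1298] f [1.1 3.4 5.3] tq [ 0.95 -0.24  0.8 ] g 0.136 41.0
tool f [ 2.3 -4.9 -3.5] tq [ 1.233 -0.245 -0.136]
angle -119.6 tilt err 0.33 axis off [np.float64(0.4), np.float64(0.9), np.float64(42.2)]
tau7 -0.148
```

Emit:
carry_out(
  motion=[
    {"xyz":[0,0,0],"angular":[0,0,2]},
    {"xyz":[0,0,0],"angular":[0,0,3]},
    {"xyz":[0,0,0],"angular":[0,0,3]},
    {"xyz":[0,0,0],"angular":[0,0,3]},
  ],
)

```text
clock: 9.95
position: [0.4851, -0.1442, 0.1298]
ee_rot: [0.934, -0.192, 0.281, -0.105]
ft_force: [1.4, 3.1, 5.7]
grip_width: 0.132
grasp_force: 41.0
```

```bash
python3 w.py; python3 -c "
from st import *
for n,b in(('top',(220,285,320,385)),('side',(205,270,330,395))):
    c=camera(n);i=cv2.resize(c['img'][b[0]:b[1],b[2]:b[3]],None,fx=6,fy=6,interpolation=cv2.INTER_CUBIC)
    cv2.imwrite('pics/a_%s.png'%n,i[:,:,::-1])
cv2.imwrite('pics/e.png',np.hstack([cv2.imread('pics/a_top.png'),cv2.imread('pics/a_side.png')]))"
```

```text
t 9.95 q [ 0.87 -0.11 -0.44  2.32 -0.79  0.53 -0.94] p [ 0.4851 -0.1442  0.1298] f [1.4 3.1 5.7] tq [ 0.86 -0.31  0.78] g 0.132 41.0
tool f [ 2.5 -4.9 -3.6] tq [ 1.169 -0.211 -0.18 ]
angle -122.6 tilt err 0.33 axis off [np.float64(0.4), np.float64(0.9), np.float64(42.2)]
tau7 -0.17
```

View pics/e.png

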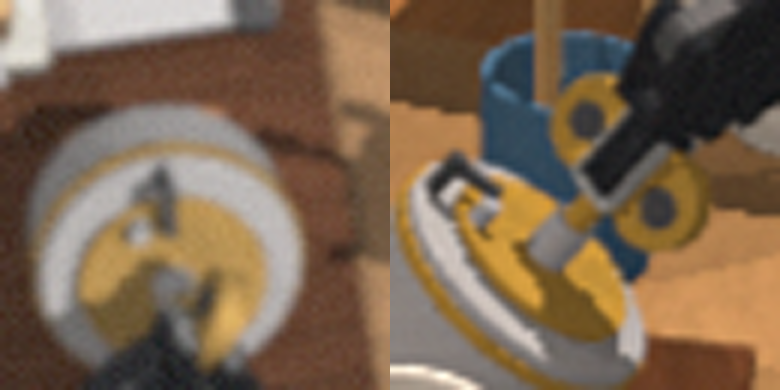

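The pin is at (135,232) in the top half, close to the nose at (165,220), with perhaps 10° left. I'll use finer steps.

Emit:
carry_out(
  motion=[
    {"xyz":[0,0,0],"angular":[0,0,1.5]},
    {"xyz":[0,0,0],"angular":[0,0,3]},
    {"xyz":[0,0,0],"angular":[0,0,3]},
    {"xyz":[0,0,0],"angular":[0,0,3]},
  ],
)

```text
clock: 10.45
position: [0.4851, -0.1442, 0.1298]
ee_rot: [0.929, -0.216, 0.279, -0.113]
ft_force: [0.7, 1.9, 5.6]
grip_width: 0.136
grasp_force: 41.0
```

```bash
python3 w.py
```

```text
t 10.45 q [ 0.87 -0.11 -0.44  2.32 -0.79  0.53 -0.99] p [ 0.4851 -0.1442  0.1298] f [0.7 1.9 5.6] tq [ 0.88 -0.32  0.7 ] g 0.136 41.0
tool f [ 2.3 -3.8 -4. ] tq [ 1.134 -0.249 -0.104]
angle -125.6 tilt err 0.33 axis off [np.float64(0.4), np.float64(0.9), np.float64(42.1)]
tau7 -0.165
```

Emit:
carry_out(
  motion=[
    {"xyz":[0,0,0],"angular":[0,0,1]},
    {"xyz":[0,0,0],"angular":[0,0,2]},
    {"xyz":[0,0,0],"angular":[0,0,2]},
    {"xyz":[0,0,0],"angular":[0,0,2]},
  ],
)

```text
clock: 10.85
position: [0.4851, -0.1443, 0.1298]
ee_rot: [0.925, -0.232, 0.277, -0.117]
ft_force: [1.1, 2.2, 5.6]
grip_width: 0.134
grasp_force: 41.0
```

```bash
python3 w.py
```

```text
t 10.85 q [ 0.87 -0.11 -0.44  2.32 -0.79  0.53 -1.03] p [ 0.4851 -0.1443  0.1298] f [1.1 2.2 5.6] tq [ 0.88 -0.24  0.73] g 0.134 41.0
tool f [ 2.3 -4.2 -3.8] tq [ 1.103 -0.365 -0.123]
angle -127.6 tilt err 0.33 axis off [np.float64(0.4), np.float64(0.8), np.float64(42.2)]
tau7 -0.176
```

Emit:
carry_out(
  motion=[
    {"xyz":[0,0,0],"angular":[0,0,1]},
    {"xyz":[0,0,0],"angular":[0,0,2]},
    {"xyz":[0,0,0],"angular":[0,0,2]},
    {"xyz":[0,0,0],"angular":[0,0,2]},
  ],
)

```text
clock: 11.25
position: [0.4851, -0.1443, 0.1297]
ee_rot: [0.921, -0.248, 0.275, -0.122]
ft_force: [1.5, 3.0, 5.5]
grip_width: 0.136
grasp_force: 41.0
```

```bash
python3 w.py|tail -3
```

```text
tool f [ 2.  -5.1 -3.4] tq [ 1.112 -0.338 -0.173]
angle -129.6 tilt err 0.33 axis off [np.float64(0.4), np.float64(0.8), np.float64(42.1)]
tau7 -0.177
```

Emit:
carry_out(
  motion=[
    {"xyz":[0,0,0],"angular":[0,0,1]},
    {"xyz":[0,0,0],"angular":[0,0,2]},
    {"xyz":[0,0,0],"angular":[0,0,2]},
    {"xyz":[0,0,0],"angular":[0,0,2]},
  ],
)

```text
clock: 11.65
position: [0.4851, -0.1444, 0.1297]
ee_rot: [0.916, -0.264, 0.272, -0.127]
ft_force: [2.4, 3.3, 5.9]
grip_width: 0.132
grasp_force: 41.2
```

```bash
python3 w.py|tail -3
```

```text
tool f [ 2.4 -6.  -3.2] tq [ 1.384 -0.145 -0.367]
angle -131.5 tilt err 0.35 axis off [np.float64(0.3), np.float64(0.7), np.float64(42.1)]
tau7 -0.421
```

Emit:
carry_out(
  motion=[
    {"xyz":[0,0,0],"angular":[0,0,1]},
    {"xyz":[0,0,0],"angular":[0,0,2]},
    {"xyz":[0,0,0],"angular":[0,0,2]},
    {"xyz":[0,0,0],"angular":[0,0,2]},
  ],
)

```text
clock: 12.05
position: [0.4851, -0.1444, 0.1297]
ee_rot: [0.912, -0.28, 0.27, -0.131]
ft_force: [3.1, 2.9, 5.1]
grip_width: 0.132
grasp_force: 47.4
```

```bash
python3 w.py|tail -3
```

```text
tool f [ 2.6 -5.6 -2.2] tq [ 1.132 -0.109 -0.871]
angle -133.5 tilt err 0.37 axis off [np.float64(0.3), np.float64(0.7), np.float64(42.1)]
tau7 -0.944
```

The torque went from 0.18 to 0.42, then 0.94 N m, so it is solid at the stop. I'll ease back first, then open and retreat.

Emit:
carry_out(
  motion=[
    {"xyz":[0,0,0],"angular":[0,0,-3]},
    {"xyz":[0,0,0],"angular":[0,0,-8]},
    {"xyz":[0,0,0],"angular":[0,0,-14]},
    {"xyz":[0,0,0],"angular":[0,0,-17]},
    {"xyz":[0,0,0],"angular":[0,0,-17]},
  ],
)

```text
clock: 12.55
position: [0.4851, -0.1443, 0.1297]
ee_rot: [0.943, -0.142, 0.287, -0.09]
ft_force: [2.1, 4.0, 6.3]
grip_width: 0.134
grasp_force: 41.0
```

```bash
python3 w.py
```

```text
t 12.55 q [ 0.86 -0.11 -0.43  2.32 -0.78  0.53 -0.84] p [ 0.4851 -0.1443  0.1297] f [2.1 4.  6.3] tq [ 1.15 -0.71  0.81] g 0.134 41.0
tool f [ 3.6 -5.8 -3.6] tq [ 1.556  0.222 -0.075]
angle -116.5 tilt err 0.33 axis off [np.float64(0.4), np.float64(0.9), np.float64(42.1)]
tau7 0.911
```

Emit:
carry_out(
  motion=[
    {"xyz":[0,0,0],"angular":[0,0,0]},
    {"xyz":[0,0,0],"angular":[0,0,0]},
    {"xyz":[0,0,0],"angular":[0,0,0]},
    {"xyz":[0,0,0],"angular":[0,0,0]},
    {"xyz":[0,0,0],"angular":[0,0,0]},
    {"xyz":[0,0,0],"angular":[0,0,0]},
    {"xyz":[0,0,-0.03],"angular":[0,0,0]},
    {"xyz":[0,0,-0.06],"angular":[0,0,0]},
    {"xyz":[0,0,-0.09],"angular":[0,0,0]},
    {"xyz":[0,0,-0.12],"angular":[0,0,0]},
    {"xyz":[0,0,-0.12],"angular":[0,0,0]},
  ],
  hand=1,
)

```text
clock: 13.65
position: [0.4163, -0.1569, 0.2307]
ee_rot: [0.943, -0.144, 0.288, -0.088]
ft_force: [1.0, 0.3, 0.0]
grip_width: 1.003
grasp_force: 0.0
```

```bash
python3 w.py; python3 -c "
from st import *
for n,b in(('top',(200,300,290,390)),('side',(205,305,310,410))):
    c=camera(n);i=cv2.resize(c['img'][b[0]:b[1],b[2]:b[3]],None,fx=4,fy=4,interpolation=cv2.INTER_CUBIC)
    cv2.imwrite('pics/a_%s.png'%n,i[:,:,::-1])
cv2.imwrite('pics/f.png',np.hstack([cv2.imread('pics/a_top.png'),cv2.imread('pics/a_side.png')]))"
```

```text
t 13.65 q [ 0.94 -0.4  -0.31  2.29 -0.71  0.88 -0.88] p [ 0.4163 -0.1569  0.2307] f [1.  0.3 0. ] tq [-0.13  0.53 -0.02] g 1.003 0.0
tool f [ 0.7 -0.5  0.6] tq [-0.287 -0.461 -0.013]
angle -116.6 tilt err 0.64 axis off [np.float64(1.0), np.float64(-0.2), np.float64(164.9)]
tau7 -0.11
```

View pics/f.png

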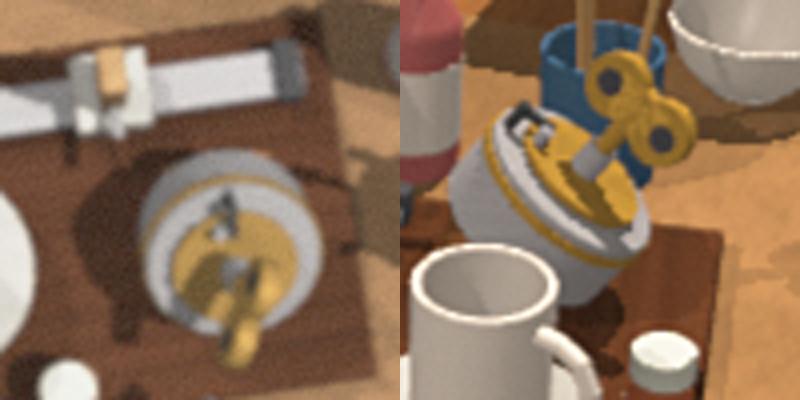

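The pin is now against the nose of the stop (top half at about (218,230)). The key has sprung back and the mug and pot are untouched. Next, the carriage.

```bash
cat > c.py <<'E'
from st import *
o=st()
Rt=R.from_matrix(np.c_[Rz[:,0],-Rz[:,1],-Rz[:,2]])
H=L(.09,-.0355,.118);print('H',H)
for z in(.25,.099): print(z,rel([H[0],H[1],z],Rt,o))
E
python3 c.py
```

```text
t 13.75 q [ 0.94 -0.39 -0.32  2.3  -0.71  0.88 -0.88] p [ 0.4165 -0.1557  0.2277] f [-0.1  0.5 -0.1] tq [-0.08  0.61  0.03] g 0.995 0.0
H [ 0.62222489 -0.06185885  0.118     ]
0.25 (array([ 144.7, -139.1,  106.3]), array([ -7.7, -34.4, -25.9]))
0.099 (array([  67. , -101.2,  230.1]), array([ -7.7, -34.4, -25.9]))
```

Emit:
carry_out(
  motion=[
    {"xyz":[0.031,-0.015,-0.049],"angular":[0,0,0]},
    {"xyz":[0.06,-0.043,-0.028],"angular":[-1.2,-5.2,-3.9]},
    {"xyz":[0.089,-0.071,-0.006],"angular":[-2.5,-11.4,-8.5]},
    {"xyz":[0.118,-0.098,0.015],"angular":[-3.9,-17.2,-13]},
    {"xyz":[0.147,-0.126,0.036],"angular":[-5.2,-23,-17.4]},
    {"xyz":[0.176,-0.154,0.057],"angular":[-6.5,-29.2,-22]},
    {"xyz":[0.1447,-0.1391,0.1063],"angular":[-7.7,-34.4,-25.9]},
    {"xyz":[0.1447,-0.1391,0.1063],"angular":[-7.7,-34.4,-25.9]},
    {"xyz":[0.1447,-0.1391,0.1063],"angular":[-7.7,-34.4,-25.9]},
    {"xyz":[0.1447,-0.1391,0.1063],"angular":[-7.7,-34.4,-25.9]},
    {"xyz":[0.1447,-0.1391,0.1063],"angular":[-7.7,-34.4,-25.9]},
  ],
)

```text
clock: 14.85
position: [0.6221, -0.0622, 0.2528]
ee_rot: [0.997, 0.082, 0.002, 0.0]
ft_force: [-0.4, -0.5, 1.5]
grip_width: 0.998
grasp_force: 0.0
```

```bash
python3 c.py
```

```text
t 14.85 q [ 0.62  0.43 -0.81  1.4   0.31  1.44 -1.59] p [ 0.6221 -0.0622  0.2528] f [-0.4 -0.5  1.5] tq [-0.05 -0.03  0.  ] g 0.998 0.0
H [ 0.62222489 -0.06185885  0.118     ]
0.25 (array([ 0.1, -0.4,  2.8]), array([ 0.1, -0.2, -0.1]))
0.099 (array([ -0.5,  -0.6, 153.8]), array([ 0.1, -0.2, -0.1]))
```

Emit:
carry_out(
  motion=[
    {"xyz":[0,0,0.03],"angular":[0,0,0]},
    {"xyz":[0,0,0.06],"angular":[0,0,0]},
    {"xyz":[0,0,0.08],"angular":[0,0,0]},
    {"xyz":[0,0,0.1],"angular":[0,0,0]},
    {"xyz":[0,0,0.12],"angular":[0,0,0]},
    {"xyz":[0,0,0.135],"angular":[0,0,0]},
    {"xyz":[0,0,0.15],"angular":[0,0,0]},
    {"xyz":[0,0,0.15],"angular":[0,0,0]},
  ],
)

```text
clock: 15.65
position: [0.6211, -0.062, 0.0988]
ee_rot: [0.997, 0.082, -0.001, -0.0]
ft_force: [-1.4, 0.2, 0.5]
grip_width: 1.0
grasp_force: 0.0
```

Emit:
carry_out(
  motion=[
    {"xyz":[0,0,0],"angular":[0,0,0]},
    {"xyz":[0,0,0],"angular":[0,0,0]},
    {"xyz":[0,0,0],"angular":[0,0,0]},
    {"xyz":[0,0,0],"angular":[0,0,0]},
    {"xyz":[0,0,0],"angular":[0,0,0]},
    {"xyz":[0,0,0],"angular":[0,0,0]},
    {"xyz":[0,0,0],"angular":[0,0,0]},
  ],
  hand=0,
  grip_force=40,
)

```text
clock: 16.35
position: [0.6221, -0.0611, 0.1]
ee_rot: [0.997, 0.083, -0.0, -0.001]
ft_force: [-1.7, 0.4, 4.9]
grip_width: 0.205
grasp_force: 39.8
```

```bash
python3 c.py
```

```text
t 16.35 q [ 0.6   0.55 -0.76  1.58  0.4   1.18 -1.65] p [ 0.6221 -0.0611  0.1   ] f [-1.7  0.4  4.9] tq [-0.01  0.21  0.11] g 0.205 39.8
H [ 0.62222489 -0.06185885  0.118     ]
0.25 (array([   0. ,    0.6, -150. ]), array([-0.1,  0. ,  0. ]))
0.099 (array([0. , 0.8, 1. ]), array([-0.1,  0. ,  0. ]))
```

Emit:
carry_out(
  motion=[
    {"xyz":[0,-0.008,0],"angular":[0,0,0]},
    {"xyz":[0,-0.02,0],"angular":[0,0,0]},
    {"xyz":[0,-0.035,0],"angular":[0,0,0]},
    {"xyz":[0,-0.05,0],"angular":[0,0,0]},
    {"xyz":[0,-0.065,0],"angular":[0,0,0]},
    {"xyz":[0,-0.08,0],"angular":[0,0,0]},
    {"xyz":[0,-0.095,0],"angular":[0,0,0]},
    {"xyz":[0,-0.11,0],"angular":[0,0,0]},
    {"xyz":[0,-0.12,0],"angular":[0,0,0]},
    {"xyz":[0,-0.125,0],"angular":[0,0,0]},
    {"xyz":[0,-0.125,0],"angular":[0,0,0]},
  ],
)

```text
clock: 17.45
position: [0.601, 0.0635, 0.1]
ee_rot: [0.997, 0.083, -0.0, -0.001]
ft_force: [-2.5, 1.7, 6.2]
grip_width: 0.208
grasp_force: 40.1
```

```bash
python3 w.py; python3 -c "
from k import *
o=get_obs();print(Rz.T@(o['position']-O),Rz.T@o['ft_force'])"
```

```text
t 17.45 q [ 0.44  0.52 -0.8   1.64  0.4   1.16 -1.86] p [0.601  0.0635 0.1   ] f [-2.5  1.7  6.2] tq [0.16 0.5  0.01] g 0.208 40.1
tool f [-2.2 -2.1 -6.2] tq [ 0.239 -0.467 -0.006]
angle -90.0 tilt err 35.03 axis off [np.float64(105.0), np.float64(186.6), np.float64(-67.5)]
tau7 -0.18
[0.08970872 0.09161309 0.09996706] [-2.17120138  2.04565136  6.20022288]
```

Emit:
carry_out(
  motion=[
    {"xyz":[0,-0.003,0],"angular":[0,0,0]},
    {"xyz":[0,-0.006,0],"angular":[0,0,0]},
    {"xyz":[0,-0.009,0],"angular":[0,0,0]},
    {"xyz":[0,-0.012,0],"angular":[0,0,0]},
    {"xyz":[0,-0.015,0],"angular":[0,0,0]},
    {"xyz":[0,-0.015,0],"angular":[0,0,0]},
  ],
)

```text
clock: 18.05
position: [0.5993, 0.0734, 0.0999]
ee_rot: [0.997, 0.081, -0.001, 0.001]
ft_force: [-2.1, -11.6, 9.4]
grip_width: 0.204
grasp_force: 40.9
```

Emit:
carry_out(
  motion=[
    {"xyz":[0,-0.002,0],"angular":[0,0,0]},
    {"xyz":[0,-0.004,0],"angular":[0,0,0]},
    {"xyz":[0,-0.004,0],"angular":[0,0,0]},
  ],
)

```text
clock: 18.35
position: [0.5992, 0.0734, 0.0999]
ee_rot: [0.997, 0.08, -0.001, 0.004]
ft_force: [-1.8, -23.2, 11.3]
grip_width: 0.21
grasp_force: 42.8
```

```bash
python3 -c "
from k import *
o=get_obs();print(Rz.T@(o['position']-O),Rz.T@o['ft_force'])"
```

```text
[0.08965144 0.10172389 0.09990106] [ -5.60047505 -22.55809306  11.33256972]
```

Emit:
carry_out(
  motion=[
    {"xyz":[0,0.004,0],"angular":[0,0,0]},
    {"xyz":[0,0.007,0],"angular":[0,0,0]},
    {"xyz":[0,0.007,0],"angular":[0,0,0]},
  ],
)

```text
clock: 18.65
position: [0.5993, 0.0732, 0.0999]
ee_rot: [0.997, 0.082, -0.0, -0.001]
ft_force: [-2.1, -2.8, 6.7]
grip_width: 0.206
grasp_force: 40.6
```

Emit:
carry_out(
  motion=[
    {"xyz":[0,0,0],"angular":[0,0,0]},
    {"xyz":[0,0,0],"angular":[0,0,0]},
    {"xyz":[0,0,0],"angular":[0,0,0]},
    {"xyz":[0,0,0],"angular":[0,0,0]},
    {"xyz":[0,0,0],"angular":[0,0,0]},
    {"xyz":[0,0,0],"angular":[0,0,0]},
    {"xyz":[0,0,-0.03],"angular":[0,0,0]},
    {"xyz":[0,0,-0.06],"angular":[0,0,0]},
    {"xyz":[0,0,-0.1],"angular":[0,0,0]},
    {"xyz":[0,0,-0.14],"angular":[0,0,0]},
    {"xyz":[0,0,-0.18],"angular":[0,0,0]},
    {"xyz":[0,0,-0.18],"angular":[0,0,0]},
  ],
  hand=1,
)

```text
clock: 19.85
position: [0.6013, 0.0747, 0.2856]
ee_rot: [0.997, 0.083, 0.004, -0.001]
ft_force: [0.6, 0.5, -0.0]
grip_width: 0.997
grasp_force: 0.0
```

```bash
python3 -c "
from st import *
o=st();cs=camera('side');ct=camera('top')
for nm,c in(('side',cs),('top',ct)):
  for x,z in((.072,.06),(.108,.06),(.075,.042)):
    print(nm,x,z)
    print([ (y,c['img'][int(round(q[1])),int(round(q[0]))].tolist()) for y in range(52,168,6) for q in [proj(c,L(x,y/1000,z))]])
"
```

```text
t 19.85 q [ 0.46  0.38 -0.86  1.4   0.29  1.48 -1.8 ] p [0.6013 0.0747 0.2856] f [ 0.6  0.5 -0. ] tq [ 0.03 -0.02 -0.04] g 0.997 0.0
side 0.072 0.06
[(52, [223, 213, 206]), (58, [222, 210, 203]), (64, [220, 210, 202]), (70, [223, 212, 204]), (76, [215, 203, 195]), (82, [123, 116, 113]), (88, [214, 200, 186]), (94, [225, 214, 198]), (100, [215, 200, 184]), (106, [231, 218, 201]), (112, [139, 131, 120]), (118, [154, 143, 131]), (124, [245, 237, 226]), (130, [185, 174, 160]), (136, [142, 132, 122]), (142, [103, 97, 96]), (148, [101, 96, 93]), (154, [96, 93, 90]), (160, [54, 52, 51]), (166, [57, 54, 52])]
side 0.108 0.06
[(52, [134, 100, 61]), (58, [139, 105, 66]), (64, [135, 101, 62]), (70, [141, 105, 67]), (76, [138, 103, 63]), (82, [153, 119, 83]), (88, [157, 123, 89]), (94, [218, 197, 173]), (100, [246, 241, 231]), (106, [246, 240, 228]), (112, [215, 203, 186]), (118, [140, 133, 122]), (124, [141, 133, 125]), (130, [146, 140, 131]), (136, [156, 137, 117]), (142, [121, 106, 96]), (148, [105, 72, 59]), (154, [106, 61, 38]), (160, [115, 65, 37]), (166, [113, 63, 38])]
side 0.075 0.042
[
[... 1205 characters left out ...]
, [203, 187, 165]), (124, [200, 189, 164]), (130, [201, 186, 162]), (136, [203, 188, 165]), (142, [201, 189, 165]), (148, [207, 194, 167]), (154, [203, 189, 165]), (160, [201, 188, 165]), (166, [204, 190, 167])]
top 0.075 0.042
[(52, [154, 148, 143]), (58, [158, 153, 148]), (64, [146, 137, 120]), (70, [157, 144, 128]), (76, [169, 155, 138]), (82, [176, 166, 144]), (88, [180, 168, 145]), (94, [187, 175, 152]), (100, [186, 175, 153]), (106, [200, 189, 166]), (112, [197, 183, 161]), (118, [204, 191, 166]), (124, [201, 188, 164]), (130, [204, 188, 168]), (136, [205, 192, 168]), (142, [203, 189, 164]), (148, [206, 193, 169]), (154, [200, 187, 164]), (160, [201, 187, 166]), (166, [199, 185, 163])]
```

Emit:
carry_out(
  motion=[
    {"xyz":[0,0,-0.04],"angular":[0,0,0]},
    {"xyz":[-0.03,0.03,-0.07],"angular":[0,0,0]},
    {"xyz":[-0.06,0.07,-0.07],"angular":[0,0,0]},
    {"xyz":[-0.09,0.11,-0.07],"angular":[0,0,0]},
    {"xyz":[-0.12,0.15,-0.07],"angular":[0,0,0]},
    {"xyz":[-0.15,0.19,-0.07],"angular":[0,0,0]},
    {"xyz":[-0.18,0.23,-0.07],"angular":[0,0,0]},
    {"xyz":[-0.2,0.27,-0.07],"angular":[0,0,0]},
    {"xyz":[-0.2,0.31,-0.07],"angular":[0,0,0]},
    {"xyz":[-0.2,0.34,-0.07],"angular":[0,0,0]},
    {"xyz":[-0.2,0.34,-0.07],"angular":[0,0,0]},
  ],
)

```text
clock: 21.05
position: [0.4567, -0.2994, 0.3466]
ee_rot: [0.997, 0.08, -0.002, -0.002]
ft_force: [-0.3, 0.6, -1.3]
grip_width: 0.997
grasp_force: 0.0
```

```bash
python3 -c "
from st import *
o=st();ct=camera('top');a=cv2.imread('pics/top0.png')[:,:,::-1];b=ct['img']
for x in(.07,.075,.11):
  for nm,i in(('old',a),('new',b)):
    print(x,nm,[int(cv2.remap(i.astype(np.float32).mean(2),*[np.float32([[v]]) for v in proj(ct,L(x,y/1000,.055))],cv2.INTER_LINEAR)[0,0]) for y in range(60,176,4)])
d=np.abs(a.astype(int)-b).sum(2)
for n,p,z in(('mug',[-.0127,.101],.145),('pot',[-.097,.019],.063)): q=proj(ct,L(*p,z)).astype(int);print(n,d[q[1]-12:q[1]+12,q[0]-12:q[0]+12].mean())
"
```

```text
t 21.05 q [ 1.06  0.18 -0.64  1.44  0.11  1.56 -0.99] p [ 0.4567 -0.2994  0.3466] f [-0.3  0.6 -1.3] tq [-0.01 -0.    0.01] g 0.997 0.0
0.07 old [98, 101, 94, 92, 98, 100, 97, 97, 96, 98, 99, 97, 100, 101, 95, 95, 94, 96, 82, 64, 61, 63, 68, 73, 84, 90, 83, 75, 77]
0.07 new [93, 95, 86, 87, 99, 110, 113, 113, 116, 109, 103, 115, 127, 132, 130, 128, 123, 83, 54, 43, 48, 42, 51, 60, 65, 74, 57, 56, 67]
0.075 old [191, 197, 197, 191, 189, 195, 198, 197, 190, 190, 195, 198, 194, 192, 185, 180, 182, 172, 132, 90, 93, 93, 91, 108, 125, 146, 113, 75, 76]
0.075 new [177, 175, 171, 166, 149, 133, 117, 118, 117, 109, 100, 103, 126, 139, 142, 141, 133, 108, 76, 58, 52, 59, 75, 105, 124, 139, 106, 69, 70]
0.11 old [75, 72, 74, 77, 76, 73, 76, 70, 73, 75, 74, 76, 73, 75, 75, 73, 74, 74, 74, 79, 88, 91, 88, 65, 51, 52, 62, 73, 75]
0.11 new [72, 73, 70, 82, 165, 222, 225, 224, 220, 173, 148, 168, 171, 168, 148, 137, 132, 88, 52, 50, 57, 58, 54, 51, 46, 46, 48, 61, 71]
mug 108.68923611111111
pot 10.630208333333334
```

```bash
python3 -c "
from st import *
a=cv2.imread('pics/side0.png');b=camera('side')['img'][:,:,::-1]
t=a[262:330,305:365];r=cv2.matchTemplate(np.ascontiguousarray(b[252:345,290:380]),t,cv2.TM_CCOEFF_NORMED);print('mug side',cv2.minMaxLoc(r),'expect',(15,10))
a=cv2.imread('pics/top0.png');b=camera('top')['img'][:,:,::-1]
f=lambda i:cv2.Canny(np.ascontiguousarray(i),60,150)
r=cv2.matchTemplate(f(b[235:305,232:305]),f(a[245:292,245:292]),cv2.TM_CCOEFF_NORMED);print('mug top',cv2.minMaxLoc(r),'expect',(13,10))
"
```

```text
mug side (-0.2313595563173294, 0.7175655364990234, (30, 19), (15, 10)) expect (15, 10)
mug top (-0.09566280990839005, 0.35604164004325867, (12, 0), (13, 10)) expect (13, 10)
```

The mug hasn't moved; the image difference there was only the arm's shadow.

```bash
python3 -c "
from h import *
print(hand_in())"
```

```text
the job is handed in; nothing more can be done
None
```

The clockwork is wound until the pin sits on its stop, the brush carriage is home against its end stop and released, and the job is handed in; at the stop I turned about 2° too far, peaking near 0.9 N m before easing off.

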